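Open the bench fume filter

TASK

Two round solder-fume filters stand on the electronics bench. Open the larger one for a filter change: twist its bayonet cover about a quarter turn anticlockwise (seen from above) to unlock it, lift it straight off, and set it down gently, grip bar upward, flat in the white tray. Leave the smaller filter's cover closed as it is.

Things in the scene. Friction and masses are not known exactly. Their poses are not given: they have to be found in the camera images.
- cover: Larger filter's loose grey cover, 0.17-0.36 kg: disc 120 mm wide, 8 thick; on it an upright grip bar 70 long, 14 thick, top 40 above the disc's underside. Below: plug 82 wide, 22 deep, two lugs (under the bar's ends) out to 53 mm from the axis. Origin: axis, disc's underside; x along the bar, y across it, z up. Anticlockwise it turns freely, clear of the ears from 55 deg, stop at 100 (aim for 75-80).
- housing: Larger filter's housing, fixed: beige drum 130 mm wide, 110 tall, a boss outside the rim at its +x and -x, a black spigot low on its -y side. Origin: centre of underside, z up. Closed, the cover's origin is 110 mm above it, the bar pointing at the bosses (within 3 deg), the lugs under two ears in the rim, 3 mm sideways play; it cannot turn clockwise. The unlocked plug is clear after rising 25 mm.
- tray: White plastic tray, fixed, empty, outside 230 mm (x) by 190 mm (y), 34 mm high, walls and floor 5 mm thick. It stands between the two filters. Origin: centre of its underside, z up. The cover set down in it stands on its plug, the cover's origin 27 mm above this one.
- small_cover_end (a point): Not to be moved: top of the grip bar, near one end, 25 mm from the axis, on the smaller filter's cover. That filter looks the same but is 91 mm wide and 80 mm tall; its cover is 84 mm wide with a 50 mm bar whose top is 120 mm above the bench. It stands on the other side of the tray from the larger one, left or right.
There are look-alikes about, which are no part of the job. What is shaped like the cover but red is not meant.

How it is judged:
On the way, in this order (a step that is already met when the one before it is completed fails the run):
1. the large cover is turned past its ears (54 degrees or more) while it still sits on the rim (angle between the x axis of cover and the x axis of housing, either way round above 0.94 rad and z of cover in the frame of housing below 0.118 m and horizontal distance between cover and housing below 0.008 m), for 0.1 s.
2. the large cover is lifted clear above its housing (z of cover in the frame of housing above 0.134 m and horizontal distance between cover and housing below 0.06 m), for 0.05 s.
At the end, for the whole second after the job is handed in: The large cover lies at rest on the tray's floor, bar up, within 10 degrees of level, its origin 20 to 34 mm above the tray's and within 60 mm (x) and 40 mm (y) of it; the end of the smaller cover's bar is within 15 mm of where it was (x of cover in the frame of tray between -0.06 and 0.06 m and y of cover in the frame of tray between -0.04 and 0.04 m and z of cover in the frame of tray between 0.02 and 0.034 m and distance of small_cover_end from where it was at the start of the episode below 0.015 m and angle between cover's own z axis and vertical below 0.17 rad and linear speed of cover below 0.02 m/s); the robot touches nothing.
It fails at once if the smaller filter's cover is moved or turned (the end of its bar by more than 15 mm) (distance of small_cover_end from where it was at the start of the episode above 0.015 m).
It fails at once if the large cover is dropped: let go away from its housing while more than 25 mm above its place in the tray (contact force between cover and the arm below 0.02 N and contact force between cover and the fingers below 0.02 N and horizontal distance between cover and housing above 0.06 m and z of cover in the frame of tray above 0.052 m).
It also fails if it takes over 43 s, if anything falls off the work surface, if the arm or the gripper's body presses on something with over 40 N, if the wrist force passes 120 N, or if a joint passes its speed limit or range.

ROBOT

A 7-joint arm with a two-finger parallel gripper is mounted at the origin on the work surface. World frame = base frame: x ahead of the robot, y to its left, z up, the work surface at z = 0. Lengths are in m, angles in rad, forces in N, time in s.
With the tool pointing down it reaches from about 0.375 to 0.925 m from the base axis. Payload 3.1 kg.
Tool frame: the origin (TCP) lies between the finger pads; the fingertips stand 8 mm ahead of it and the grasp point (between the pads) lies 11 mm behind it; z points along the fingers, y is the line along which they close (so a half turn about z gives the same grasp; the last joint's range is limited). The gripper opens to 85 mm and grips with 20 to 120 N. Pads are 22 mm wide; open, the fingers measure 114 mm over their backs; the gripper's body (76 mm by 85 mm) begins 54 mm behind the grasp point. The pads swing forward as they close: fully open they stand 13 mm farther back than shut.
Start: joints at [1.202, 0.383, 0.044, 1.598, -0.018, 1.161, -0.05], TCP at [0.174, -0.626, 0.239] pointing down, gripper open.
Joint ranges: [-2.61, 2.61], [-0.41, 2.15], [-1.48, 1.57], [0, 2.5], [-1.57, 4.71], [0.05, 1.97], [-2.85, 2.85]. Speed limits (rad/s): [2.79, 2.79, 3.14, 3.14, 3.14, 3.14, 3.14].

INTERFACE

Orientations are given as a unit quaternion [w, x, y, z].
In Python, from bench import robot gives the robot as it stands.
- The arm moves only by the tool drive_tool, never from a script. Its argument "motion" is a list of rows, each a list of 6 numbers: the shift along the world's x, y, z in m, then the turn, a rotation vector about the world's x, y, z in degrees. In form: [[x, y, z, ax, ay, az], ...]. A call has 1 to 12 rows; each row shifts and turns the commanded pose from where the row before left it; what a row does not reach is not made up. A row lasts 1/8 s, in which the tool goes at most 62.5 mm and 10.7 degrees, less where a joint would pass 70% of its speed; a pose out of reach is approached as far as the arm can. A call with a gripper value outside its range is refused whole. "fingers" is the finger opening in m, from 0 to 0.0854, set as the call begins (left out, the last holds). The fingers move at their own pace and stop on an object; "grip_force" is the grip in N (left out, the last holds). Time passes only in rows, so rows that do not move let the fingers close. It gives the time, the measured TCP pose, the force, the opening and the grip force at its end, in the units of the state.
- robot.observe(): the state, without advancing time (a new reading comes with each control period).
- robot.snapshot(name): name is "side" or "top" or "wrist"; returns a dict with "color" (420x560x3 uint8, red, green, blue), "depth" (420x560 float32, m along the optical axis (not along the pixel's ray), 0 where there is no reading), "fx", "fy", "cx", "cy" (pixels), "k1" (the pictures are not rectified: a ray, as slopes to the right and down, at radius r is drawn at 1 + k1 r^2 times it, then the intrinsics apply), "pose" (4x4, takes a point from camera to world coordinates); the wrist camera has in their place "hand_eye" (4x4, takes a point from camera to tool coordinates, whose origin is the TCP and whose axes are the flange's). Camera axes: x right, y down, z forward; pixel columns grow to the right and rows downward; lengths in m; the calibration is good to about 2 mm. A picture is of the moment at which its call begins: read the wrist's pose just before it.
- robot.finish_job(): hands the job in; it is judged then, once.
The state is a dict: "t": time; "joint_positions": joint angles; "dq": joint speeds; "tau": joint torques, N m; "position": TCP position; "orientation": TCP orientation; "contact_force": force on the tool from outside, world axes, zero at the start; "moment": the same for the moment, N m; "gripper_width": opening from 0.0 (shut) to 1.0 (fully open); "grasp_force": force on a finger pad.
Only numpy, scipy, OpenCV 4.12 (cv2) and the standard library are available. Lean on these libraries where they do the work, as an engineer would, in place of code of your own. Each camera call takes 0.05 s, during which the arm holds its last target. There are 200 camera calls.

## Working session

There is one attempt and no reset: what is moved stays moved. The work goes in short steps, Python scripts to look and compute and a tool call to move; the robot and the scene stay as the last step left them, time stands still between calls to the robot, and variables do not carry over. Pictures are saved under pics/ and viewed, at most 10 in all, crops included, and the job is handed in when it is done.

Besides the shell and the picture viewer there is one more tool, called after "Emit:" as name([rows], argument=value, ...), one row to a line, values as JSON. drive_tool: Moves the arm, as the interface text tells. Its arguments: {"type":"object","properties":{"motion":{"type":"array","items":{"type":"array","items":{"type":"number"}}},"fingers":{"type":"number"},"grip_force":{"type":"number"}},"required":["motion"]}

```bash
mkdir -p pics; ls
cat > h.py <<'E'
import numpy as np, cv2
from bench import robot
def save(n,s): cv2.imwrite(f'pics/{n}.png',s['color'][:,:,::-1])
def cloud(s,T):
    "world point per pixel from depth"
    h,w=s['depth'].shape
    K=np.array([[s['fx'],0,s['cx']],[0,s['fy'],s['cy']],[0,0,1.]])
    uv=np.stack(np.meshgrid(np.arange(w),np.arange(h)),-1).reshape(-1,1,2).astype(float)
    xy=cv2.undistortPoints(uv,K,np.array([s['k1'],0,0,0.])).reshape(h,w,2)
    P=np.dstack([xy,np.ones((h,w))])*s['depth'][...,None]
    return P@T[:3,:3].T+T[:3,3]
E
python3 - <<'E'
from h import *
for n in('top','side'):
    s=robot.snapshot(n); save(n,s); np.savez(n,**s)
    print(n,s['pose'].round(3).tolist(),s['fx'],s['k1'])
o=robot.observe();print(o)
E
```

```text
pics
top [[0.029, -0.997, 0.075, 0.495], [-0.999, -0.031, -0.012, -0.175], [0.015, -0.075, -0.997, 1.399], [0.0, 0.0, 0.0, 1.0]] 489.5761263450973 -0.16871847109285487
side [[-0.846, -0.319, 0.427, 0.034], [-0.533, 0.514, -0.672, 0.735], [-0.005, -0.796, -0.605, 0.932], [0.0, 0.0, 0.0, 1.0]] 474.839434489298 -0.1457532145600478
{'t': 0.1, 'joint_positions': array([ 1.20220241,  0.38376819,  0.04382318,  1.59943852, -0.0178928 ,
        1.16123126, -0.04988386]), 'dq': array([ 6.61070610e-05, -2.47344754e-03,  2.05092735e-03, -3.75898146e-03,
        1.83855721e-03,  6.47958365e-04, -1.20472990e-03]), 'tau': array([ 2.68591779e-03, -4.34726501e+01,  1.02938991e+00, -2.50453573e+01,
        1.08873029e-02,  5.43693110e-03, -6.16219907e-06]), 'position': array([ 0.17364826, -0.62548634,  0.23799291]), 'orientation': array([-1.20479574e-03,  9.90839587e-01,  1.35038542e-01, -2.30130105e-04]), 'contact_force': array([ 0.31851294,  0.38772622, -0.69738111]), 'moment': array([-0.01506553,  0.0079862 ,  0.00279672]), 'grasp_force': 0.0, 'gripper_width': 1.0006149359827998}
```

View pics/top.png

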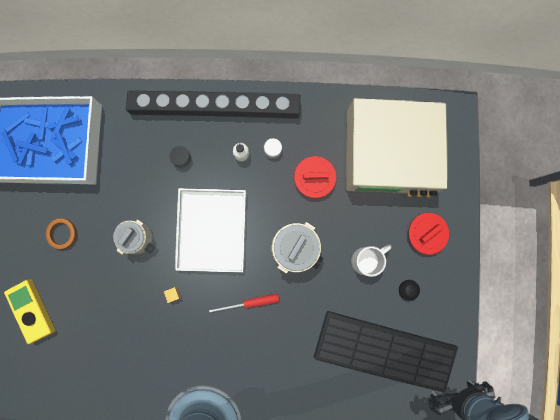

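View pics/side.png

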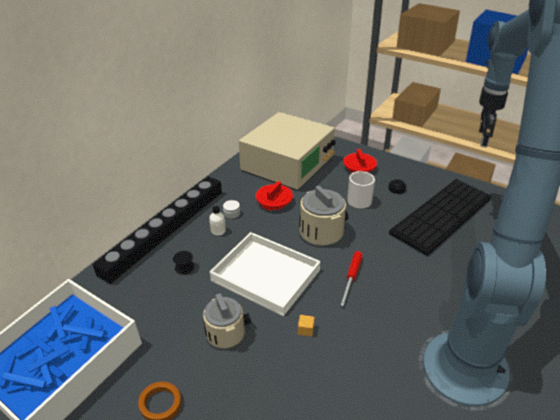

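The top view shows the large filter at about (297,247), with its bar running from (289,261) to (306,236). The tray is at (211,230) and the small filter at (131,237). The red covers are the decoys. Next I'll measure these from depth.

```bash
cat > m.py <<'E'
from h import *
for n in('top','side'):
    s=dict(np.load(n+'.npz')); P=cloud(s,s['pose']); c=s['color'].astype(int); z=P[...,2]
    grey=(np.ptp(c,axis=2)<30)&(s['depth']>0)
    g=P[...,:2]
    C0=np.array([.45,-.22]) if n=='top' else Cb
    if n=='top': C0=P[238,290,:2]
    near=np.linalg.norm(g-C0,axis=2)<.09
    bar=near&(z>.142)&(z<.16); disc=near&(z>.112)&(z<.123)&grey
    B=g[bar]; (bx,by),(w,h),_=cv2.minAreaRect(B.astype(np.float32)); 
    d=np.linalg.svd(B-B.mean(0))[2][0]
    print(n,'bar n',len(B),'mean',B.mean(0).round(4),'rect',round(bx,4),round(by,4),round(w,3),round(h,3),'ang',np.degrees(np.arctan2(d[1],d[0])).round(1),'z',np.median(z[bar]).round(4))
    D=np.vstack([g[disc],B]).astype(np.float32); print(' disc circle',cv2.minEnclosingCircle(D), 'z',np.median(z[disc]) if disc.any() else 0)
    Cb=B.mean(0)
    if n=='top':
        w=((c.min(2)>190)&(z<.06)&(z>-.01)).astype(np.uint8)
        _,L=cv2.connectedComponents(w); t=L==L[230,211]
        print(' tray',cv2.minAreaRect(g[t].astype(np.float32)))
        q=P[237,131]; sm=(np.linalg.norm(g-q[:2],axis=2)<.06)&(z>.06)
        print(' small',g[sm].mean(0),z[sm].max(),'table z',np.median(z[300:310,100:150]))
E
python3 m.py
```

```text
top bar n 150 mean [ 0.5104 -0.248 ] rect 0.5106 -0.248 0.014 0.069 ang 151.8 z 0.1509
 disc circle ((0.509861409664154, -0.25182753801345825), 0.07009800523519516) z 0.11875917306533645
 tray ((0.5527547001838684, -0.006931677460670471), (0.19733503460884094, 0.23020336031913757), 89.97765350341797)
 small [0.52490182 0.19983841] 0.1246202822329856 table z -8.684487149357434e-05
side bar n 114 mean [ 0.5112 -0.2414] rect 0.5129 -0.2441 0.018 0.071 ang 152.7 z 0.1499
 disc circle ((0.5142362713813782, -0.24545001983642578), 0.0628790557384491) z 0.1193476179386494
```

Emit:
drive_tool([
  [0.028,0.0315,0.007,0,0,-3.6],
  [0.028,0.0315,0.007,0,0,-3.6],
  [0.028,0.0315,0.007,0,0,-3.6],
  [0.028,0.0315,0.007,0,0,-3.6],
  [0.028,0.0315,0.007,0,0,-3.6],
  [0.028,0.0315,0.007,0,0,-3.6],
  [0.028,0.0315,0.007,0,0,-3.6],
  [0.028,0.0315,0.007,0,0,-3.6],
  [0.028,0.0315,0.007,0,0,-3.6],
  [0.028,0.0315,0.007,0,0,-3.6],
  [0.028,0.0315,0,0,0,-3.6],
  [0.028,0.0315,0,0,0,-3.6],
], fingers=0.0854)

```text
t: 1.6
position: [0.5103, -0.2472, 0.3089]
orientation: [0.0, 0.971, -0.24, -0.0]
contact_force: [0.2, -0.9, 0.1]
gripper_width: 1.003
grasp_force: 0.0
```

Emit:
drive_tool([
  [0,0,0,0,0,0],
  [0,0,0,0,0,0],
  [0,0,0,0,0,0],
])

```text
t: 1.98
position: [0.5087, -0.25, 0.3089]
orientation: [0.0, 0.971, -0.241, -0.0]
contact_force: [-0.8, -0.1, 0.1]
gripper_width: 1.0
grasp_force: 0.0
```

```bash
cat > w.py <<'E'
from h import *
import sys
from scipy.spatial.transform import Rotation as R
o=robot.observe(); s=robot.snapshot('wrist'); save(sys.argv[1],s)
q=o['orientation']; T=np.eye(4); T[:3,:3]=R.from_quat(np.roll(q,-1)).as_matrix(); T[:3,3]=o['position']
y=T[:3,1]; print('t',o['t'],'tcp',o['position'].round(4),'tool y yaw',np.degrees(np.arctan2(y[1],y[0])).round(1),'z',T[:3,2].round(3),'q7',o['joint_positions'][6].round(2),'F',o['contact_force'].round(2))
P=cloud(s,T@s['hand_eye']); z=P[...,2]; g=P[...,:2]
C=np.array([float(sys.argv[2]),float(sys.argv[3])]);zt=float(sys.argv[4])
n=np.linalg.norm(g-C,axis=2)<.05
bar=n&(abs(z-zt)<.006)&(s['depth']>0); B=g[bar].astype(np.float32)
d=np.linalg.svd(B-B.mean(0),full_matrices=False)[2][0]
print('bar',len(B),cv2.minAreaRect(B),B.mean(0),'ang',np.degrees(np.arctan2(d[1],d[0])),'z',np.median(z[bar]))
v,u=np.nonzero(bar); print('px',u.mean(),v.mean(),'shape',np.ptp(u),np.ptp(v))
E
python3 w.py w1 .511 -.2465 .150
```

```text
t 1.975 tcp [ 0.5087 -0.25    0.3089] tool y yaw -117.8 z [-0.001 -0.    -1.   ] q7 -1.7 F [-0.75 -0.07  0.13]
bar 1070 ((0.513068675994873, -0.24664004147052765), (0.01350353192538023, 0.06924697756767273), 61.51747131347656) [ 0.5145076  -0.24719754] ang 151.50554 z 0.1508917905698499
px 277.9056074766355 189.7411214953271 shape 14 72
```

Emit:
drive_tool([
  [0.002,0.0018,-0.03,0,0,-0.3],
  [0.0022,0.0017,-0.03,0,0,0],
  [0,0,-0.03,0,0,0],
  [0,0,-0.03,0,0,0],
  [0,0,-0.02,0,0,0],
  [0,0,-0.018,0,0,0],
  [0,0,-0.01,0,0,0],
  [0,0,-0.008,0,0,0],
  [0,0,0,0,0,0],
  [0,0,0,0,0,0],
])

```text
t: 3.28
position: [0.5147, -0.245, 0.134]
orientation: [0.0, 0.97, -0.242, 0.001]
contact_force: [0.9, -0.5, 0.1]
gripper_width: 1.001
grasp_force: 0.0
```

```bash
python3 w.py w2 .513 -.2465 .150
```

```text
t 3.275 tcp [ 0.5147 -0.245   0.134 ] tool y yaw -118.0 z [ 0.001 -0.001 -1.   ] q7 -1.76 F [ 0.85 -0.47  0.07]
bar 6101 ((0.5160228610038757, -0.24442338943481445), (0.08912003040313721, 0.06670764833688736), 32.99757385253906) [ 0.5160893  -0.24845645] ang 70.52384 z 0.15090485447576213
px 289.2647107031634 287.9316505490903 shape 240 150
```

View pics/w2.png

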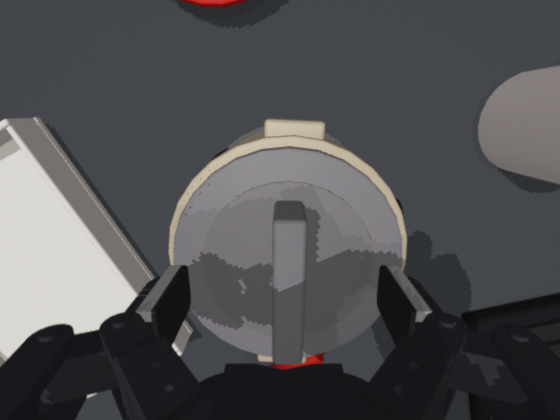

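The picture shows the bar at u≈289, centred between the pads (188 to 378) and aligned with them. I'll close the fingers on it.

Emit:
drive_tool([
  [0,0,0,0,0,0],
  [0,0,0,0,0,0],
  [0,0,0,0,0,0],
  [0,0,0,0,0,0],
  [0,0,0,0,0,0],
  [0,0,0,0,0,0],
  [0,0,0,0,0,0],
  [0,0,0,0,0,0],
], fingers=0, grip_force=70)

```text
t: 4.32
position: [0.5143, -0.2451, 0.1336]
orientation: [0.0, 0.97, -0.242, 0.0]
contact_force: [0.9, -0.7, 1.4]
gripper_width: 0.148
grasp_force: 70.0
```

Gripped: the opening is about 12.6 mm, which fits the bar. Next is the anticlockwise twist.

Emit:
drive_tool([
  [0,0,0,0,0,6.5],
  [0,0,0,0,0,6.5],
  [0,0,0,0,0,6.5],
  [0,0,0,0,0,6.5],
  [0,0,0,0,0,6.5],
  [0,0,0,0,0,6.5],
])

```text
t: 5.08
position: [0.5143, -0.2451, 0.1336]
orientation: [0.0, 0.995, 0.097, 0.0]
contact_force: [-0.7, -0.3, 3.1]
gripper_width: 0.146
grasp_force: 70.1
```

Emit:
drive_tool([
  [0,0,0,0,0,6.5],
  [0,0,0,0,0,6.5],
  [0,0,0,0,0,6.5],
  [0,0,0,0,0,6.5],
  [0,0,0,0,0,6.5],
  [0,0,0,0,0,6.5],
  [0,0,0,0,0,0],
  [0,0,0,0,0,0],
  [0,0,0,0,0,0],
])

```text
t: 6.2
position: [0.5143, -0.2452, 0.1335]
orientation: [0.0, 0.906, 0.422, 0.0]
contact_force: [-0.3, -1.5, 3.6]
gripper_width: 0.146
grasp_force: 70.2
```

```bash
python3 w.py w3 .513 -.2465 .150; python3 -c "
from bench import robot;o=robot.observe();print(o['moment'],o['gripper_width'])"
```

```text
t 6.2 tcp [ 0.5143 -0.2452  0.1335] tool y yaw -40.0 z [ 0.    -0.001 -1.   ] q7 -0.49 F [-0.35 -1.49  3.56]
bar 5686 ((0.5131174325942993, -0.24345549941062927), (0.06949158012866974, 0.038090549409389496), 31.53032112121582) [ 0.5171833  -0.24162391] ang -129.9943 z 0.15084736515462085
px 283.31287372493847 285.2601125571579 shape 99 150
[-0.23171698  0.08298177  0.05407481] 0.14954199078390099
```

View pics/w3.png

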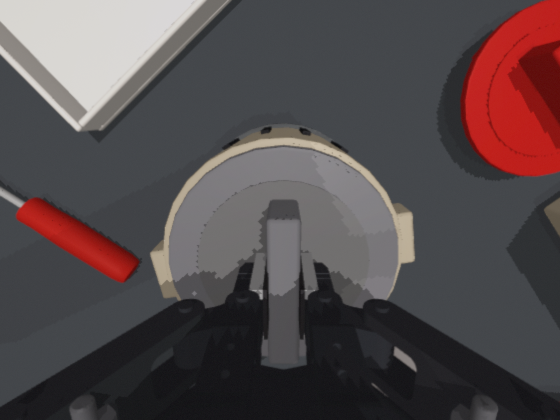

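The bosses are now at the sides, (163,272) and (405,236), with the bar held vertical in the picture. The cover has turned about 80°, so I'll lift it straight up.

Emit:
drive_tool([
  [0,0,0.005,0,0,0],
  [0,0,0.008,0,0,0],
  [0,0,0.01,0,0,0],
  [0,0,0.012,0,0,0],
  [0,0,0.015,0,0,0],
  [0,0,0.015,0,0,0],
  [0,0,0.015,0,0,0],
  [0,0,0.01,0,0,0],
  [0,0,0,0,0,0],
  [0,0,0,0,0,0],
])

```text
t: 7.5
position: [0.5136, -0.2447, 0.2227]
orientation: [-0.0, 0.906, 0.423, -0.0]
contact_force: [-0.2, 0.4, -2.0]
gripper_width: 0.148
grasp_force: 69.5
```

```bash
python3 w.py w4 .5143 -.2452 .240
python3 - <<'E'
from h import *
s=robot.snapshot('side');save('s2',s)
E
```

```text
t 7.5 tcp [ 0.5136 -0.2447  0.2227] tool y yaw -40.0 z [-0.001  0.    -1.   ] q7 -0.44 F [-0.17  0.37 -2.01]
bar 5687 ((0.5124097466468811, -0.2429845631122589), (0.06918419152498245, 0.03802620619535446), 31.571247100830078) [ 0.5164998  -0.24128896] ang -130.03348 z 0.2400292708516515
px 283.43643397221734 285.6926323193248 shape 99 149
```

View pics/s2.png

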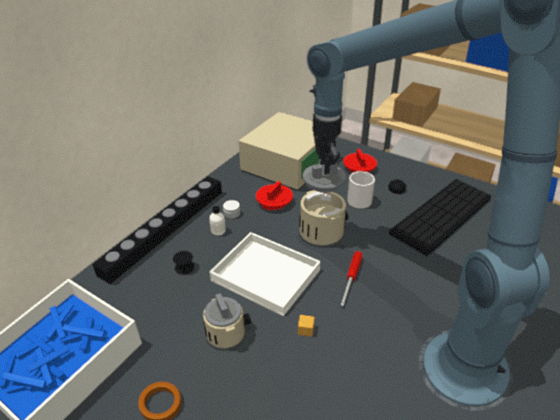

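The side view shows the cover level in the gripper at (323,178) above the open housing. I'll carry it over the tray.

Emit:
drive_tool([
  [0.002,0.01,0,0,0,0],
  [0.0033,0.02,0,0,0,0],
  [0.004,0.025,0,0,0,0],
  [0.004,0.025,0,0,0,0],
  [0.004,0.025,0,0,0,0],
  [0.004,0.025,0,0,0,0],
  [0.004,0.025,0,0,0,0],
  [0.004,0.025,0,0,0,0],
  [0.004,0.025,0,0,0,0],
  [0.0035,0.02,0,0,0,0],
  [0.0025,0.013,0,0,0,0],
  [0,0,0,0,0,0],
])

```text
t: 9.1
position: [0.5533, -0.0044, 0.2234]
orientation: [-0.0, 0.905, 0.424, 0.0]
contact_force: [0.4, -1.1, -2.5]
gripper_width: 0.15
grasp_force: 69.5
```

Emit:
drive_tool([
  [0,0,-0.01,0,0,0],
  [0,0,-0.02,0,0,0],
  [0,0,-0.025,0,0,0],
  [0,0,-0.025,0,0,0],
  [0,0,-0.025,0,0,0],
  [0,0,-0.025,0,0,0],
  [0,0,-0.015,0,0,0],
  [0,0,-0.01,0,0,0],
  [0,0,-0.006,0,0,0],
  [0,0,0,0,0,0],
  [0,0,0,0,0,0],
])

```text
t: 10.48
position: [0.5542, -0.0067, 0.0631]
orientation: [0.0, 0.906, 0.423, 0.001]
contact_force: [-0.3, -0.4, -1.8]
gripper_width: 0.151
grasp_force: 69.4
```

Emit:
drive_tool([
  [0,0,-0.004,0,0,0],
  [0,0,-0.004,0,0,0],
  [0,0,-0.002,0,0,0],
  [0,0,-0.001,0,0,0],
  [0,0,-0.001,0,0,0],
  [0,0,0,0,0,0],
  [0,0,0,0,0,0],
])

```text
t: 11.35
position: [0.5533, -0.0068, 0.0506]
orientation: [0.0, 0.906, 0.423, -0.0]
contact_force: [-2.3, -0.2, 1.8]
gripper_width: 0.153
grasp_force: 69.8
```

The force has reversed, so the cover is on the floor. I'll release it and back off.

Emit:
drive_tool([
  [0,0,0,0,0,0],
  [0,0,0,0,0,0],
  [0,0,0,0,0,0],
  [0,0,0,0,0,0],
  [0,0,0,0,0,0],
  [0,0,0,0,0,0],
  [0,0,0,0,0,0],
  [0,0,0,0,0,0],
], fingers=0.0854)

```text
t: 12.35
position: [0.5534, -0.0068, 0.0503]
orientation: [-0.0, 0.906, 0.423, -0.0]
contact_force: [-0.1, 0.3, -1.0]
gripper_width: 1.002
grasp_force: 0.0
```

Emit:
drive_tool([
  [0,0,0.01,0,0,0],
  [0,0,0.02,0,0,0],
  [0,0,0.03,0,0,0],
  [0,0,0.03,0,0,0],
  [0,0,0.03,0,0,0],
  [0,0,0.03,0,0,0],
  [0,0,0.02,0,0,0],
  [0,0,0,0,0,0],
  [0,0,0,0,0,0],
  [0,0,0,0,0,0],
])

```text
t: 13.6
position: [0.5523, -0.0069, 0.2187]
orientation: [-0.001, 0.906, 0.423, -0.001]
contact_force: [0.3, -0.1, 0.2]
gripper_width: 1.003
grasp_force: 0.0
```

```bash
python3 w.py w5 .553 -.007 .067
```

```text
t 13.6 tcp [ 0.5523 -0.0069  0.2187] tool y yaw -40.0 z [-0.003  0.    -1.   ] q7 -0.9 F [ 0.27 -0.11  0.24]
bar 1104 ((0.553435206413269, -0.006766356527805328), (0.06970522552728653, 0.013738255016505718), 50.4384651184082) [ 0.55478305 -0.00534312] ang -129.91582 z 0.0678571427137595
px 284.7518115942029 192.76721014492753 shape 15 73
```

View pics/w5.png

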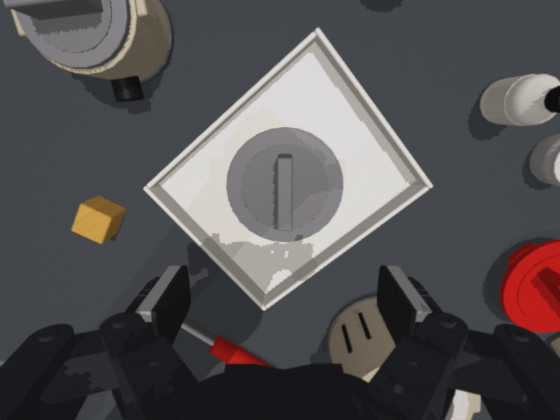

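The cover lies flat in the tray, bar up and centred at pixel (285,185), with its bar top at z 0.068 m as expected. The gripper is clear and the small filter hasn't been touched.

```bash
python3 -c "
from bench import robot;print(robot.finish_job())"
```

```text
the job is handed in; nothing more can be done
None
```

The larger filter's cover is unlocked, lifted off and lying flat, bar up, near the centre of the white tray; the smaller filter was left alone, and the job is handed in at about 14 s (no verdict was returned).

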